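Locate a lash rail cleat on the sloped weld rest

TASK

Lay the longer of the two rusty lash cleats flat across the two sloping rails of the weld rest, horns up and long side along the foot bar, ready for tacking. Press it firmly but without ramming down the slope against the foot bar first, then press it along the foot bar against the end stop, and let go with it resting snug against both. Leave everything else on the table where it is.

Things in the scene. Friction and masses are not known exactly. Their poses are not given: they have to be found in the camera images.
- long_cleat: The longer of two alike rusted steel cleats, 0.4 to 0.7 kg, loose, flat on the table. Plate 60 (x) x 140 (y) x 8 (z) mm; on its middle a web 14 (x) x 50 (y) mm up to 32 mm over the underside, then a horn bar 14 x 90 mm up to 42.5 mm. Grip it across the 14 mm, fingers closing along its x. Origin: centre of the underside; z towards the horns. Same either way round.
- short_cleat: The shorter cleat, not to be used: same shape, plate 60 x 100 x 8 mm, horn bar 64 mm long, 42.5 mm high. Origin: centre of the underside, y along its length. The two cleats may lie in each other's place.
- jig: The fixed weld rest: base plate 150 x 150 x 10 mm on the table with four posts that carry the rails of rest. Origin: centre of the underside of the base. It stands in a different place and yaw each time.
- rest: Two narrow yellow rails, 16 mm wide, at y = -45 and +45 mm, x from -47.5 to +57.5 mm, sloping 31.5 degrees, rising away from the robot; open above, rigid. Frame tilted with them: x up the slope, y along the foot bar, z square out of the rails; origin on the rails' upper face, 85 mm over the table. When home, the long cleat's frame coincides with this one (or x and y both reversed).
- foot: Steel bar fixed across the rails' lower ends, 120 mm long, 10 mm higher than the rails. Frame as rest: its locating face looks to +x, at x = -30 mm. Press by hand with 15 to 20 N for a moment: rubbing on the rails takes up to 10 N of it, at least 5 N must reach the bar for 0.2 s. Come up to it at 15 mm/s or less; over 50 N, even for an instant, is ramming.
- endstop: The fixed end stop beside the rail at +y, a steel tab 40 mm (x, from -16 to +24) x 10 mm (y), 10 mm higher than the rails' faces. Same frame and origin as rest: its locating face looks to -y and lies at y = +70 mm. Press as for the foot bar; ease off the foot bar first, or its rubbing is felt too.
- wedge_a: Bystander: yellow steel wedge block 100 x 40 x 42 mm, origin under its centre.
- wedge_b: Bystander: another yellow steel wedge block of the same size.
- cam_wheel: Bystander: black cam follower wheel lying flat, 72 mm across, 30 mm high.
- ratchet: Bystander: chrome ratchet with socket, lying along its x, 190 mm long, 50 mm high at the socket.
- spray_can: Bystander: grey can, 60 mm across, 170 mm high, left of the jig.
- weld_magnet: Bystander: dark steel magnet block 90 x 50 x 22 mm.
Not all that is in view belongs to the job. Leave any blue or red look-alike of the long_cleat alone.

How it is judged:
On the way, in this order (a step that is already met when the one before it is completed fails the run):
1. lying flat on the rails, the long cleat is pressed down the slope against the foot bar (5 N or more) (angle between the z axis of long_cleat and the z axis of rest, either way round below 0.06 rad and angle between the y axis of long_cleat and the y axis of rest, either way round below 0.06 rad and z of long_cleat in the frame of rest between -0.003 and 0.003 m and contact force between long_cleat and foot above 5 N), for 0.2 s.
2. then, still flat on the rails, it is pressed along the foot bar against the end stop (5 N or more) (angle between the z axis of long_cleat and the z axis of rest, either way round below 0.06 rad and angle between the y axis of long_cleat and the y axis of rest, either way round below 0.06 rad and z of long_cleat in the frame of rest between -0.003 and 0.003 m and contact force between long_cleat and endstop above 5 N), for 0.2 s.
At the end, for the whole second after the job is handed in: The long cleat lies at rest, released, flat on both rails with its horns up (within 3 mm and 0.06 rad of the rails' plane), its long side parallel to the foot bar within 0.06 rad, and within 2.5 mm of touching both the foot bar and the end stop (angle between the z axis of long_cleat and the z axis of rest, either way round below 0.06 rad and angle between the y axis of long_cleat and the y axis of rest, either way round below 0.06 rad and z of long_cleat in the frame of rest between -0.003 and 0.003 m and x of long_cleat in the frame of rest between -0.0025 and 0.0025 m and y of long_cleat in the frame of rest between -0.0025 and 0.0025 m and angle between long_cleat's own z axis and vertical below 0.65 rad and linear speed of long_cleat below 0.01 m/s).
It fails at once if the cleat is rammed against the foot bar or the end stop (over 50 N) (contact force between long_cleat and foot above 50 N or contact force between long_cleat and endstop above 50 N).
It fails at once if the cleat is slammed onto the weld rest (over 150 N) (contact force between long_cleat and jig above 150 N).
It fails at once if another thing on the table is shifted by more than 20 mm (distance of any of short_cleat, wedge_a, wedge_b, cam_wheel, ratchet, spray_can, weld_magnet from where it was at the start of the episode above 0.02 m).
It also fails if it takes over 72 s, if anything falls off the work surface, if the arm or the gripper's body presses on something with over 40 N, if the wrist force passes 120 N, or if a joint passes its speed limit or range.

ROBOT

A 7-joint arm with a two-finger parallel gripper is mounted at the origin on the work surface. World frame = base frame: x ahead of the robot, y to its left, z up, the work surface at z = 0. Lengths are in m, angles in rad, forces in N, time in s.
With the tool pointing down it reaches from about 0.35 to 0.9 m from the base axis. Payload 7.2 kg.
Tool frame: the origin (TCP) lies midway between the tips of the shut fingers; the grasp point (between the pads) lies 19 mm behind it (r.grip_point_offset is the distance from the TCP to the grasp point, in m); z points along the fingers, y is the direction in which the jaws open and shut (so a half turn about z gives the same grasp; the last joint's range is limited). The gripper opens to 85 mm and grips with 20 to 120 N. Pads are 22 mm wide; open, the fingers measure 114 mm over their backs; the gripper's body (76 mm by 85 mm) begins 54 mm behind the grasp point. The pads swing forward as they close: fully open they stand 13 mm farther back than shut.
Start: joints at [-1.257, 0.411, -0.013, 1.596, 0.006, 1.134, -0.082], TCP at [0.233, 0.58, 0.231] pointing down, gripper open.
Joint ranges: [-2.95, 2.95], [-0.29, 1.99], [-1.47, 1.44], [0.14, 2.54], [-1.03, 4.17], [0.13, 1.85], [-2.86, 2.86]. Speed limits (rad/s): [2.39, 2.39, 3.01, 3.01, 3.14, 3.14, 3.14].

INTERFACE

Orientations are given as [roll, pitch, yaw] about the fixed x, y, z axes, in that order (R = Rz(yaw) Ry(pitch) Rx(roll)).
In Python, from plant import r, eyes, job gives the robot as it stands.
- The arm moves only by the tool jog_arm, never from a script. Its argument "targets" is a list of rows, each a list of 4 numbers: the shift along the tool's x, y, z in mm, then the turn about the tool's z in degrees. A call has 1 to 5 rows; each row is the pose to reach, as a shift and turn from the pose commanded when the call began, along the tool's axes at that moment; what a row does not reach only later rows make up. A row lasts 1/8 s, in which the tool goes at most 62.5 mm and 10.7 degrees, less where a joint would pass 70% of its speed; a pose out of reach is approached as far as the arm can. A call with a gripper value outside its range is refused whole. "gripper" is the opening, from 0 (shut) to 1 (fully open), set as the call begins (left out, the last holds). The fingers move at their own pace and stop on an object; the grip force is fixed at half the most. Time passes only in rows, so rows that repeat a pose let the fingers close. It gives the time, the measured TCP pose, the force and the opening at its end, in the units of the state.
- r.get_state(): the state, without advancing time (a new reading comes with each control period).
- eyes.read_camera(name): name is "scene" or "top"; returns a dict with "pixels" (420x560x3 uint8, blue, green, red), "intrinsics" (3x3 intrinsics, pixels), "R" (3x3) and "t" (3): a world point X has camera coordinates R X + t. Camera axes: x right, y down, z forward; pixel columns grow to the right and rows downward; lengths in m; the calibration is good to about 2 mm. A picture is of the moment at which its call begins. There is no depth.
- job.finish_job(): hands the job in, once; it reports no verdict.
The state is a dict: "t": time; "joint_positions": joint angles; "joint_velocities": joint speeds; "effort": joint torques, N m; "position": TCP position; "tool_rot": TCP orientation; "wrist_force": force on the tool from outside, world axes, zero at the start; "wrist_torque": the same for the moment, N m; "gripper_width": opening from 0.0 (shut) to 1.0 (fully open).
Only numpy, scipy, OpenCV 4.12 (cv2) and the standard library are available. Lean on these libraries where they do the work, as an engineer would, in place of code of your own. Each camera call takes 0.05 s, during which the arm holds its last target. There are 200 camera calls.

## Working session

There is one attempt and no reset: what is moved stays moved. The work goes in short steps, Python scripts to look and compute and a tool call to move; the robot and the scene stay as the last step left them, time stands still between calls to the robot, and variables do not carry over. Pictures are saved under pics/ and viewed, about 8 in all and at most 12, crops included, and the job is handed in when it is done.

Besides the shell and the picture viewer there is one more tool, called after "Call:" by a JSON object that holds its "method" and its "body", one argument or row to a line. jog_arm: Moves the arm, as the interface text tells. Its arguments: {"type":"object","properties":{"targets":{"type":"array"},"gripper":{"type":"number"}},"required":["targets"]}

```bash
mkdir -p pics; ls; python3 - <<'E'
from plant import r,eyes,job
import cv2
for n in("scene","top"):
    c=eyes.read_camera(n); cv2.imwrite(f"pics/{n}0.png",c["pixels"]); print(n,c["intrinsics"].tolist(),c["R"].round(4).tolist(),c["t"].round(4).tolist())
s=r.get_state(); print(s["t"],s["position"],s["tool_rot"],s["gripper_width"],s["wrist_force"],r.grip_point_offset)
E
```

```text
pics
scene [[485.65941854533924, 0.0, 281.68518904772725], [0.0, 485.65941854533924, 203.41955509712457], [0.0, 0.0, 1.0]] [[-0.7036, 0.7103, -0.0202], [0.5537, 0.5303, -0.642], [-0.4453, -0.4629, -0.7664]] [0.3514, -0.2612, 1.9]
top [[454.28163903258843, 0.0, 276.73598883169603], [0.0, 454.28163903258843, 205.56002393602853], [0.0, 0.0, 1.0]] [[0.0262, -0.9991, 0.0319], [-0.9838, -0.0314, -0.1763], [0.1771, -0.0267, -0.9838]] [-0.0105, 0.5289, 1.1649]
0.1 [0.23270548 0.57957641 0.23052476] [-3.14013885e+00  8.23352725e-05  2.75988197e+00] 1.0038933625262998 [-0.65833775 -0.70890933 -0.67461557] 0.0187
```

View pics/scene0.png

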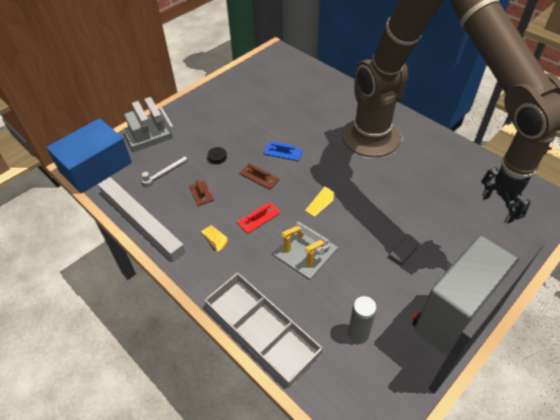

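View pics/top0.png

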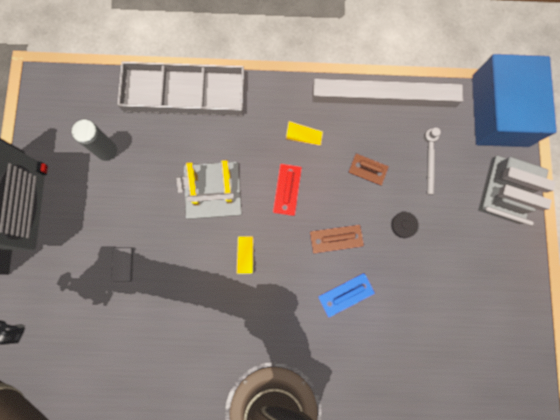

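Candidates for the long cleat in the top view:
- rusty at (337,239), about 55 px long
- rusty at (369,169), about 38 px long, so this is the short one
- red look-alike at (288,190)
- blue look-alike at (347,295)

I choose (337,239). The jig is at (211,190), with the end stop on its left at (180,185). Next I take one close crop of both and the measurements.

```bash
cat > h.py <<'E'
import numpy as np, cv2
from plant import r,eyes,job
def cast(c,uv,z):
    uv=np.atleast_2d(np.array(uv,float)); K=c["intrinsics"];R=c["R"];o=-R.T@c["t"]
    d=(R.T@np.linalg.inv(K)@np.c_[uv,np.ones(len(uv))].T).T
    return o+d*((z-o[2])/d[:,2])[:,None]
def proj(c,X):
    p=(c["intrinsics"]@(c["R"]@np.atleast_2d(X).T+c["t"][:,None])).T
    return p[:,:2]/p[:,2:]
def contours(m,amin=60):
    return [k for k in cv2.findContours(m.astype(np.uint8),cv2.RETR_EXTERNAL,cv2.CHAIN_APPROX_NONE)[0] if cv2.contourArea(k)>amin]
E
python3 - <<'E'
from h import *
c=eyes.read_camera("top"); im=c["pixels"]
hsv=cv2.cvtColor(im,cv2.COLOR_BGR2HSV); H,S,V=cv2.split(hsv)
rust=((H<15)|(H>172))&(S>90)&(V>35)&(V<170)
for k in contours(rust,200):
    P=cast(c,k[:,0],.008)
    (x,y),wh,a=cv2.minAreaRect((P[:,:2]*1000).astype(np.float32)); print("rust",k.mean(0).round(),(round(x),round(y)),np.round(wh),round(a,1))
yel=(H>18)&(H<35)&(S>150)&(V>90)
for k in contours(yel,60):
    b=cv2.boxPoints(cv2.minAreaRect(k)); print("yel",b.round(1).tolist())
a=cv2.resize(im[150:230,165:255],None,fx=6,fy=6,interpolation=cv2.INTER_CUBIC)
b=cv2.resize(im[150:270,290:400],None,fx=2.3,fy=4,interpolation=cv2.INTER_CUBIC)
b=cv2.resize(im[150:270,300:400],(250,300),interpolation=cv2.INTER_CUBIC)
o=np.zeros((480,800,3),np.uint8);o[:,:540]=a;o[:300,545:795]=b;cv2.imwrite("pics/crop1.png",o)
E
```

```text
rust [[368. 169.]] (649, -251) [99. 60.] 69.3
yel [[237.0, 237.0], [252.0, 237.0], [252.0, 272.0], [237.0, 272.0]]
yel [[185.89999389648438, 163.10000610351562], [194.3000030517578, 162.0], [198.60000610351562, 194.3000030517578], [190.1999969482422, 195.39999389648438]]
yel [[221.60000610351562, 160.1999969482422], [227.8000030517578, 159.60000610351562], [231.0, 191.8000030517578], [224.8000030517578, 192.39999389648438]]
yel [[285.5, 138.5], [288.70001220703125, 121.4000015258789], [323.1000061035156, 127.80000305175781], [319.8999938964844, 145.0]]
```

View pics/crop1.png

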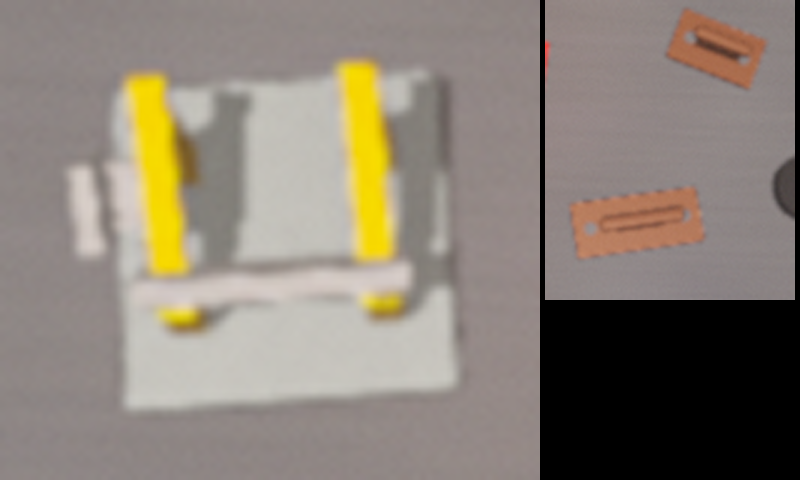

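The crop confirms it: the lower rusty cleat, at (337,239), is clearly the longer one. The jig's foot bar is towards the robot and its end stop is on the +y side. Now the poses by ray casting.

```bash
python3 - <<'E'
from h import *
from scipy.optimize import least_squares
c=eyes.read_camera("top"); im=c["pixels"]
H,S,V=cv2.split(cv2.cvtColor(im,cv2.COLOR_BGR2HSV))
print(H[225:255:5,318].tolist(),S[225:255:5,318].tolist(),V[225:255:5,318].tolist())
rust=((H<18)|(H>170))&(S>70)&(V>30)
rust[:, :300]=0
for k in contours(rust,200):
    P=cast(c,k[:,0],.008)
    (x,y),wh,a=cv2.minAreaRect((P[:,:2]*1000).astype(np.float32)); print("rust",k.mean(0).round(),(round(x,1),round(y,1)),np.round(wh),round(a,1))
# rails/foot/base features picked in crop (6x, offset 165,150), pixel centres
f=lambda u,v:((u+.5)/6-.5+165,(v+.5)/6-.5+150)
a=np.radians(31.5);ca,sa=np.cos(a),np.sin(a)
Ry=np.array([[ca,0,-sa],[0,1,0],[sa,0,ca]])
F=[((146,77),(57.5,45,0)),((357,63),(57.5,-45,0)),((133,284),(-30,60,10)),((410,263),(-30,-60,10)),((68,168),(24,80,10)),((102,255),(-16,70,10))]
M=[];W=[]
for uv,q in F:
    q=Ry@(np.array(q)/1000)+[0,0,.085]; p=cast(c,f(*uv),q[2])[0]; M.append(q);W.append(p); print(uv,(p*1000).round(1))
B=[((126,408),(-75,75,10)),((457,386),(-75,-75,10)),((440,72),(75,-75,10))]
for uv,q in B:
    q=np.array(q)/1000;p=cast(c,f(*uv),.01)[0];M.append(q);W.append(p);print("base",(p*1000).round(1))
M=np.array(M);W=np.array(W)
def res(p):
    R=np.array([[np.cos(p[2]),-np.sin(p[2])],[np.sin(p[2]),np.cos(p[2])]])
    return ((M[:,:2]@R.T+p[:2]-W[:,:2])*1000).ravel()
s=least_squares(res,[.5,.2,0]);print("jig",s.x[:2]*1000,np.degrees(s.x[2]));print(s.fun.reshape(-1,2).round(1).tolist())
E
```

```text
[5, 8, 10, 3, 10, 10] [23, 84, 124, 17, 120, 121] [143, 151, 183, 152, 185, 187]
rust [[307. 403.]] (28.2, -86.9) [92. 37.] 20.2
rust [[336. 239.]] (450.1, -161.7) [ 61. 141.] 9.6
rust [[554. 288.]] (341.4, -760.6) [500.  34.] 0.1
rust [[368. 169.]] (648.8, -250.8) [101.  61.] 69.4
rust [[434.  73.]] (951.2, -450.8) [ 32. 254.] 0.1
rust [[330.  69.]] (950.5, -144.3) [182.  31.] 89.7
(146, 77) [621.1 233.  115. ]
(357, 63) [630.4 144.2 115. ]
(133, 284) [538.8 239.5  77.9]
(410, 263) [552.  120.6  77.9]
(68, 168) [582.6 265.  106.1]
(102, 255) [549.6 252.2  85.2]
base [494.6 251.   10. ]
base [509.3 101.7  10. ]
base [656.9 115.5  10. ]
jig [576.08603645 183.58457557] 5.728916066056473
[[-0.7, 0.3], [-1.0, -0.5], [0.7, 0.7], [-0.5, 0.2], [0.7, -0.3], [0.7, -0.9], [-0.6, -0.2], [-0.4, -0.2], [1.3, 1.0]]
```

The jig fit is consistent to about 1 mm: centre (576,184), yaw 5.7°. The long cleat is at (450,-162), yaw 9.6°, and measures 61×141 mm. Its distance and size agree with what was given. I move now.

Call:
{"method": "jog_arm", "body": {
  "targets": [
    [-34,-43,0,10],
    [-68,-86,0,20],
    [-102,-129,0,30],
    [-136,-172,0,40],
    [-170,-215,0,50]
  ],
  "gripper": 0.6
}}

```text
t: 0.82
position: [0.3108, 0.3154, 0.2313]
tool_rot: [3.141, -0.0, 1.881]
wrist_force: [0.9, 0.1, 0.1]
gripper_width: 0.6
```

Call:
{"method": "jog_arm", "body": {
  "targets": [
    [-54,-2,0,2],
    [-108,-4,0,4],
    [-162,-6,0,6],
    [-216,-8,10,8.5],
    [-270,-10,25,8.5]
  ]
}}

```text
t: 1.45
position: [0.3856, 0.0559, 0.2066]
tool_rot: [3.14, -0.001, 1.738]
wrist_force: [0.6, 0.1, 0.5]
gripper_width: 0.604
```

Call:
{"method": "jog_arm", "body": {
  "targets": [
    [-50,6,15,0],
    [-100,12,35,0],
    [-150,18,55,0],
    [-200,24,75,0],
    [-226.5,27.7,85,0]
  ]
}}

```text
t: 2.08
position: [0.4501, -0.1639, 0.1203]
tool_rot: [-3.14, 0.001, 1.736]
wrist_force: [-0.9, 0.9, 0.6]
gripper_width: 0.601
```

```bash
python3 - <<'E'
from h import *
s=r.get_state();print(s["position"],s["tool_rot"],s["wrist_force"],s["gripper_width"],s["joint_positions"])
c=eyes.read_camera("scene");im=c["pixels"]
u,v=proj(c,[.450,-.162,.03])[0].astype(int);print(u,v)
cv2.imwrite("pics/crop2.png",cv2.resize(im[v-60:v+60,u-80:u+80],None,fx=4,fy=4,interpolation=cv2.INTER_CUBIC))
E
```

```text
[ 0.45005402 -0.16387382  0.12029654] [-3.14045640e+00  9.20667339e-04  1.73641221e+00] [-0.86938774  0.87569927  0.58974619] 0.6011827441307279 [-0.29879485  0.35288239  0.67427297  2.09410871 -0.30613456  0.79170499
  0.72896605]
259 170
```

View pics/crop2.png

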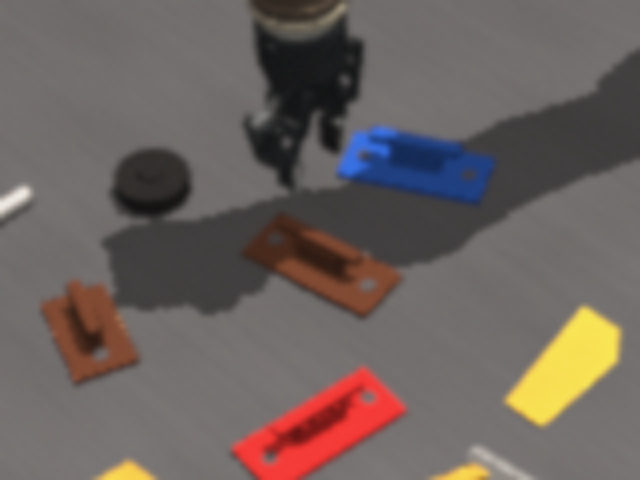

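The gripper hangs over the long rusty cleat (crop centre ~(322,265)). The blue and red look-alikes and the short cleat lie clear of it. I descend and grip high on the horn.

Call:
{"method": "jog_arm", "body": {
  "targets": [
    [0,0,30,0],
    [0,0,60,0],
    [0,0,80,0],
    [0,0,91,0],
    [0,0,91,0]
  ],
  "gripper": 0.5
}}

```text
t: 2.75
position: [0.4499, -0.1611, 0.03]
tool_rot: [-3.141, -0.0, 1.739]
wrist_force: [-1.3, -0.2, -0.4]
gripper_width: 0.5
```

Call:
{"method": "jog_arm", "body": {
  "targets": [
    [0,0,0,0],
    [0,0,0,0],
    [0,0,0,0],
    [0,0,0,0],
    [0,0,0,0]
  ],
  "gripper": 0.0
}}

```text
t: 3.38
position: [0.4505, -0.1614, 0.0312]
tool_rot: [3.14, 0.0, 1.739]
wrist_force: [-2.2, 0.2, 7.0]
gripper_width: 0.148
```

Call:
{"method": "jog_arm", "body": {
  "targets": [
    [0,0,-10,0],
    [0,0,-40,0],
    [0,0,-80,0],
    [0,0,-115,0],
    [0,0,-131,0]
  ]
}}

```text
t: 4.0
position: [0.4507, -0.1613, 0.1632]
tool_rot: [3.139, 0.0, 1.739]
wrist_force: [-0.1, 0.0, -4.7]
gripper_width: 0.139
```

Call:
{"method": "jog_arm", "body": {
  "targets": [
    [20,12,0,0],
    [60,35,0,0],
    [100,58,0,0],
    [150,86,0,0],
    [200,115,0,0]
  ]
}}

```text
t: 4.62
position: [0.5299, 0.0568, 0.1608]
tool_rot: [-3.141, -0.0, 1.738]
wrist_force: [1.0, -0.6, -4.5]
gripper_width: 0.144
```

Call:
{"method": "jog_arm", "body": {
  "targets": [
    [40,23,0,1],
    [75,43,0,2],
    [100,58,0,3],
    [113.4,65.6,0,3.9],
    [113.4,65.6,0,3.9]
  ]
}}

```text
t: 5.25
position: [0.5754, 0.1784, 0.1605]
tool_rot: [-3.14, 0.001, 1.672]
wrist_force: [-0.9, 0.1, -4.8]
gripper_width: 0.144
```

```bash
python3 - <<'E'
from h import *
s=r.get_state();print(s["t"],s["position"],s["tool_rot"],s["wrist_force"],s["gripper_width"])
for n in("scene","top"):
    c=eyes.read_camera(n);im=c["pixels"]
    u,v=proj(c,[.576,.178,.12])[0].astype(int);print(u,v)
    p=cv2.resize(im[v-45:v+45,u-60:u+60],(400,300),interpolation=cv2.INTER_CUBIC)
    o=p if n=="scene" else np.hstack([o,p])
cv2.imwrite("pics/crop3.png",o)
E
```

```text
5.25 [0.57538712 0.17838833 0.1605347 ] [-3.14033452e+00  6.34987426e-04  1.67205928e+00] [-0.92177447  0.09075236 -4.75439311] 0.14361598231921816
304 228
209 179
```

View pics/crop3.png

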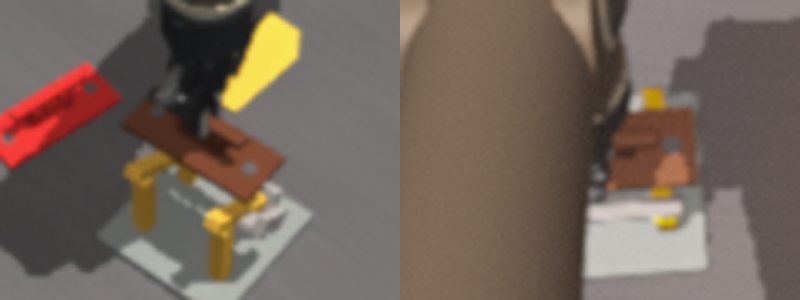

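The cleat is held level over the rails and squared up with the jig. It reads about 5 N. Now I lower it until the far edge touches.

Call:
{"method": "jog_arm", "body": {
  "targets": [
    [0,0,10,0],
    [0,0,18,0],
    [0,0,22,0],
    [0,0,24,0],
    [0,0,25,0]
  ]
}}

```text
t: 5.98
position: [0.576, 0.1779, 0.1363]
tool_rot: [3.141, -0.0, 1.671]
wrist_force: [0.2, -0.5, -5.1]
gripper_width: 0.144
```

Call:
{"method": "jog_arm", "body": {
  "targets": [
    [0,0,0.7,0],
    [0,0,1.4,0],
    [0,0,2,0],
    [0,0,2.5,0],
    [0,0,2.5,0]
  ]
}}

```text
t: 6.6
position: [0.5759, 0.178, 0.1341]
tool_rot: [3.141, -0.0, 1.671]
wrist_force: [-0.7, -0.6, -1.9]
gripper_width: 0.146
```

Call:
{"method": "jog_arm", "body": {
  "targets": [
    [0,-0.6,0.6,0],
    [0,-1.2,1.2,0],
    [0,-1.8,1.8,0],
    [0,-2.4,2.4,0],
    [0,-3,2.9,0]
  ]
}}

```text
t: 7.22
position: [0.5752, 0.1779, 0.133]
tool_rot: [3.136, -0.001, 1.67]
wrist_force: [-0.6, -1.1, 11.7]
gripper_width: 0.143
```

Call:
{"method": "jog_arm", "body": {
  "targets": [
    [0,0,0,0],
    [0,0,0,0],
    [0,0,0,0]
  ],
  "gripper": 0.15
}}

```text
t: 7.6
position: [0.5751, 0.1778, 0.1329]
tool_rot: [3.136, -0.001, 1.67]
wrist_force: [-0.8, -0.6, 10.7]
gripper_width: 0.152
```

Call:
{"method": "jog_arm", "body": {
  "targets": [
    [0,0,0,0],
    [0,0,0,0],
    [0,0,0,0]
  ],
  "gripper": 0.17
}}

```text
t: 7.98
position: [0.5726, 0.1777, 0.1307]
tool_rot: [-3.141, 0.0, 1.671]
wrist_force: [-1.9, -0.4, 1.6]
gripper_width: 0.173
```

```bash
cat > look.py <<'E'
from h import *
import sys
s=r.get_state();print(s["t"],s["position"].round(4),s["tool_rot"].round(3),s["wrist_force"].round(1),s["wrist_torque"].round(2),s["gripper_width"])
c=eyes.read_camera("scene");im=c["pixels"];u,v=proj(c,[.576,.178,.12])[0].astype(int)
a=cv2.resize(im[v-45:v+45,u-60:u+60],(800,600),interpolation=cv2.INTER_CUBIC)
cv2.imwrite(sys.argv[1],cv2.convertScaleAbs(a,alpha=1.5,beta=10))
E
python3 look.py pics/crop4.png
```

```text
7.975 [0.5726 0.1777 0.1307] [-3.141  0.     1.671] [-1.9 -0.4  1.6] [-0.03  0.25  0.01] 0.17318048505346068
```

View pics/crop4.png

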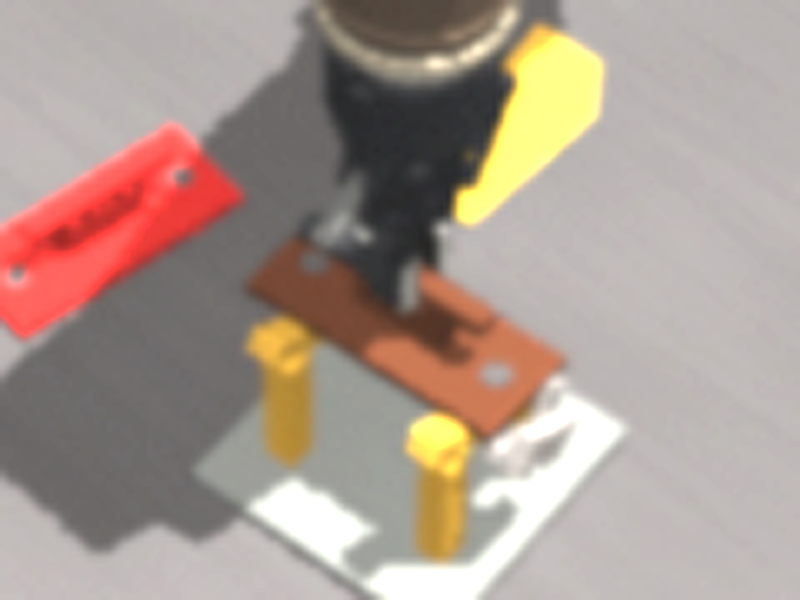

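The cleat is tilting in the loosened grip, with its far edge on both rails (edge near (250,290)–(490,440) in the crop). I continue the arc in steps.

Call:
{"method": "jog_arm", "body": {
  "targets": [
    [0,-0.8,0.9,0],
    [0,-1.6,1.8,0],
    [0,-2.4,2.6,0],
    [0,-3.1,3.4,0],
    [0,-3.8,4.2,0]
  ],
  "gripper": 0.18
}}

```text
t: 8.65
position: [0.5697, 0.1773, 0.1271]
tool_rot: [3.14, -0.0, 1.671]
wrist_force: [0.3, -0.6, 3.8]
gripper_width: 0.182
```

Call:
{"method": "jog_arm", "body": {
  "targets": [
    [0,-0.8,1.1,0],
    [0,-1.6,2.2,0],
    [0,-2.3,3.3,0],
    [0,-3,4.4,0],
    [0,-3.7,5.4,0]
  ],
  "gripper": 0.192
}}

```text
t: 9.28
position: [0.5661, 0.177, 0.122]
tool_rot: [3.14, -0.0, 1.671]
wrist_force: [-2.7, 0.0, 7.6]
gripper_width: 0.194
```

Call:
{"method": "jog_arm", "body": {
  "targets": [
    [0,-0.5,0.9,0],
    [0,-1,1.8,0],
    [0,-1.5,2.7,0],
    [0,-1.9,3.5,0],
    [0,-2.2,4.4,0]
  ],
  "gripper": 0.205
}}

```text
t: 9.9
position: [0.5633, 0.1767, 0.1173]
tool_rot: [3.141, -0.0, 1.671]
wrist_force: [-3.7, -0.7, 7.3]
gripper_width: 0.205
```

```bash
python3 look.py pics/crop5.png
```

```text
9.9 [0.5633 0.1767 0.1173] [ 3.141 -0.     1.671] [-3.7 -0.7  7.3] [-0.08  0.41  0.  ] 0.20520581773585986
```

View pics/crop5.png

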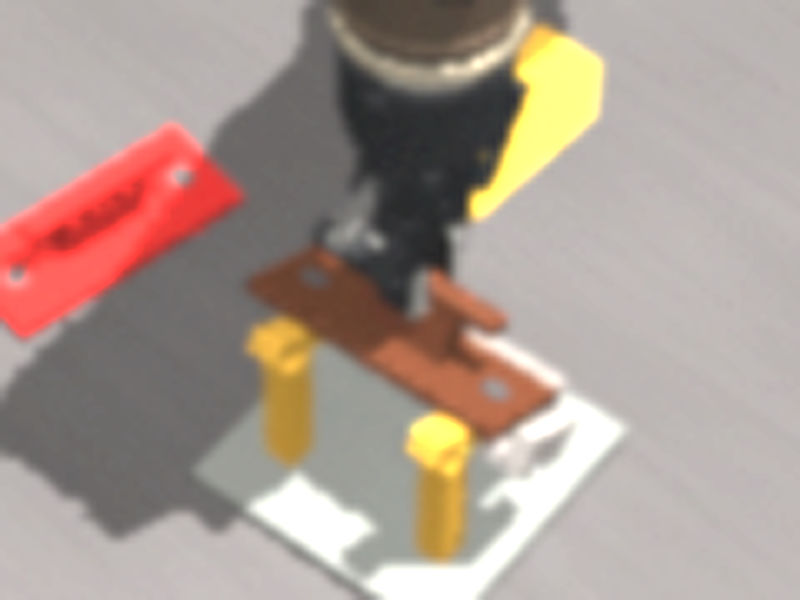

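Call:
{"method": "jog_arm", "body": {
  "targets": [
    [0,-0.4,0.9,0],
    [0,-0.8,1.8,0],
    [0,-1.2,2.7,0],
    [0,-1.5,3.5,0],
    [0,-1.7,4.2,0]
  ],
  "gripper": 0.215
}}

```text
t: 10.58
position: [0.562, 0.1766, 0.1141]
tool_rot: [3.141, -0.001, 1.671]
wrist_force: [-6.9, -1.2, 19.8]
gripper_width: 0.214
```

Call:
{"method": "jog_arm", "body": {
  "targets": [
    [0,0,0,0],
    [0,0,0,0],
    [0,0,0,0]
  ],
  "gripper": 0.23
}}

```text
t: 10.95
position: [0.5623, 0.1766, 0.1136]
tool_rot: [3.14, -0.001, 1.671]
wrist_force: [-3.6, -0.7, 10.5]
gripper_width: 0.227
```

Call:
{"method": "jog_arm", "body": {
  "targets": [
    [0,0,0,0],
    [0,0,0,0],
    [0,0,0,0]
  ],
  "gripper": 0.25
}}

```text
t: 11.32
position: [0.5616, 0.1764, 0.1125]
tool_rot: [3.142, 0.0, 1.671]
wrist_force: [0.2, 0.4, 0.6]
gripper_width: 0.247
```

```bash
python3 look.py pics/crop6.png
```

```text
11.325 [0.5616 0.1764 0.1125] [3.142 0.    1.671] [0.2 0.4 0.6] [-0.01 -0.04 -0.03] 0.2470543490618044
```

View pics/crop6.png

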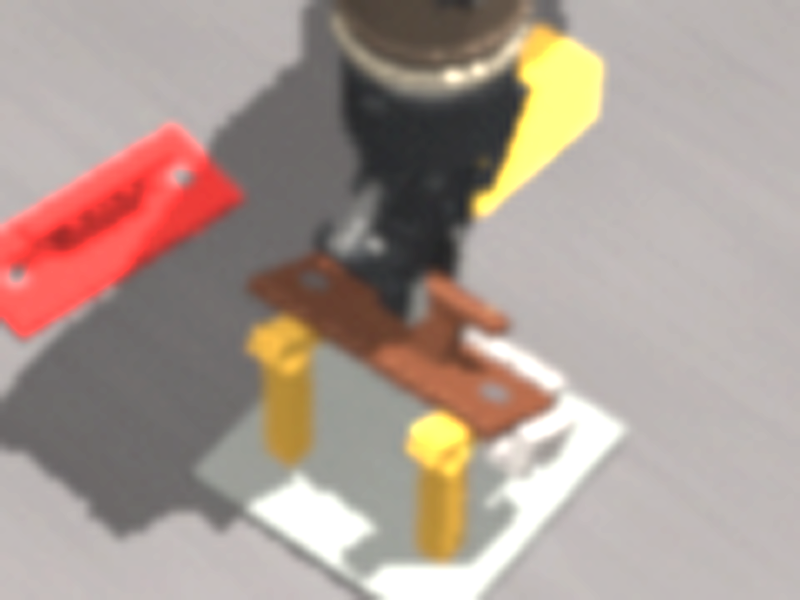

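The wrist reads zero, so the cleat lies on the rails by itself, about flat. I open wider and rise.

Call:
{"method": "jog_arm", "body": {
  "targets": [
    [0,0,0,0],
    [0,0,0,0],
    [0,0,-5,0],
    [0,0,-15,0],
    [0,0,-30,0]
  ],
  "gripper": 0.4
}}

```text
t: 12.0
position: [0.5615, 0.1764, 0.1435]
tool_rot: [-3.141, 0.0, 1.671]
wrist_force: [0.3, 0.6, -0.4]
gripper_width: 0.401
```

Call:
{"method": "jog_arm", "body": {
  "targets": [
    [0,40,-20,0],
    [0,80,-20,10],
    [0,105,-20,20],
    [0,105,-20,30],
    [0,105,-20,40]
  ],
  "gripper": 0.0
}}

```text
t: 12.62
position: [0.6665, 0.1869, 0.1637]
tool_rot: [3.141, -0.0, 0.967]
wrist_force: [-0.1, 0.4, -0.2]
gripper_width: 0.001
```

```bash
python3 look.py pics/crop7.png
python3 - <<'E'
from h import *
print(r.get_state()["joint_positions"].round(2))
c=eyes.read_camera("top");im=c["pixels"]
u,v=proj(c,[.576,.178,.1])[0].astype(int)
p=cv2.resize(im[v-45:v+45,u-60:u+60],(400,300),interpolation=cv2.INTER_CUBIC)
q=cv2.resize(cv2.imread("pics/crop7.png"),(400,300))
cv2.imwrite("pics/crop7b.png",np.hstack([q,p]));print(u-60,v-45)
E
```

```text
12.625 [0.6665 0.1869 0.1637] [ 3.141 -0.     0.967] [-0.1  0.4 -0.2] [ 0.02 -0.01 -0.05] 0.0009886882857220332
[-0.82  0.69  0.77  1.53 -0.51  1.14 -0.56]
150 136
```

View pics/crop7b.png

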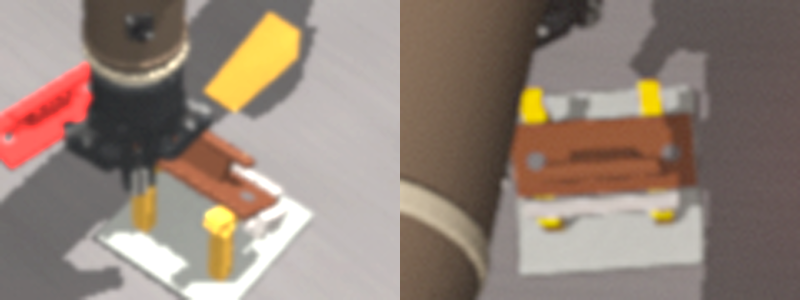

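```bash
cat >> h.py <<'E'
a_=np.radians(31.5);J=np.radians(5.73)
Ry_=np.array([[np.cos(a_),0,-np.sin(a_)],[0,1,0],[np.sin(a_),0,np.cos(a_)]])
RJ=np.array([[np.cos(J),-np.sin(J),0],[np.sin(J),np.cos(J),0],[0,0,1]])@Ry_
OJ=np.array([.5761,.1836,.085])
def onrest(c,uv,z):
    A=cast(c,uv,0.);o=-c["R"].T@c["t"]
    a=(A-o)@RJ;b=(o-OJ)@RJ
    return (b+a*((z-b[2])/a[:,2])[:,None])*1000
def cleat(c):
    im=c["pixels"];H,S,V=cv2.split(cv2.cvtColor(im,cv2.COLOR_BGR2HSV))
    m=((H<18)|(H>170))&(S>70)&(V>30); u,v=proj(c,OJ)[0].astype(int)
    w=np.zeros_like(m);w[v-25:v+30,u-37:u+37]=m[v-25:v+30,u-37:u+37]
    k=max(contours(w,100),key=cv2.contourArea)
    P=onrest(c,k[:,0],.008)
    (x,y),wh,a=cv2.minAreaRect(P[:,:2].astype(np.float32));return x,y,wh,a,P
E
python3 - <<'E'
from h import *
c=eyes.read_camera("top");x,y,wh,a,P=cleat(c);print(x,y,wh,a,P.min(0),P.max(0))
E
```

```text
6.963386535644531 10.687942504882812 (173.4368133544922, 129.5635528564453) 85.57604217529297 [-51.87281288 -75.55112518   8.        ] [ 77.25852223 101.07534474   8.        ]
```

```bash
python3 - <<'E'
from h import *
c=eyes.read_camera("top");P=cleat(c)[4]
for lo,hi in((-70,-55),(-55,-40),(-40,-25),(-25,-10),(-10,5)):
    q=P[(P[:,1]>lo)&(P[:,1]<hi)];print(lo,q[q[:,0]<8][:,0].mean().round(1),q[q[:,0]>8][:,0].mean().round(1))
q=P[(P[:,0]>-15)&(P[:,0]<25)&(P[:,1]<-40)];print(q[:,1].round(1))
E
```

```text
-70 -25.0 33.4
-55 -25.3 31.7
-40 -25.4 32.6
-25 -25.6 31.4
-10 -25.0 32.0
[-74.7 -74.9 -75.1 -75.3 -75.6 -75.8 -73.4 -73.6 -73.8 -74.  -74.2 -74.5
 -74.7 -74.9 -75.1]
```

Flat, aligned, and about 4 mm up-slope of the foot bar and 5 mm short of the end stop. I turn the shut fingers so they fit between the rails, then lower them behind the plate's upper edge.

Call:
{"method": "jog_arm", "body": {
  "targets": [
    [0,0,0,10],
    [0,0,0,20],
    [0,0,0,30],
    [0,0,0,40],
    [0,0,0,49.7]
  ]
}}

```text
t: 13.45
position: [0.666, 0.1871, 0.1632]
tool_rot: [-3.141, -0.0, 0.104]
wrist_force: [0.2, -0.1, -1.1]
gripper_width: 0.001
```

Call:
{"method": "jog_arm", "body": {
  "targets": [
    [-25,0,15,0],
    [-43,-0.5,30,0],
    [-43,-0.5,45,0],
    [-43,-0.5,53.5,0],
    [-43,-0.5,53.5,0]
  ]
}}

```text
t: 14.08
position: [0.6236, 0.1828, 0.1087]
tool_rot: [3.141, 0.0, 0.106]
wrist_force: [0.1, 0.9, -0.1]
gripper_width: -0.003
```

Call:
{"method": "jog_arm", "body": {
  "targets": [
    [-1.3,0,-1.7,0],
    [-2.6,0,-0.9,0],
    [-3.9,0,-0.1,0],
    [-5.2,0,0.7,0],
    [-6.5,0,1.5,0]
  ]
}}

```text
t: 14.7
position: [0.6166, 0.1823, 0.1077]
tool_rot: [-3.141, -0.0, 0.105]
wrist_force: [-0.4, -0.1, -0.8]
gripper_width: 0.001
```

Call:
{"method": "jog_arm", "body": {
  "targets": [
    [-0.8,0,0.5,0],
    [-1.6,0,1,0],
    [-2.2,0,1.4,0]
  ]
}}

```text
t: 15.08
position: [0.6145, 0.182, 0.1063]
tool_rot: [3.142, -0.0, 0.105]
wrist_force: [0.1, 0.6, -0.5]
gripper_width: 0.003
```

Call:
{"method": "jog_arm", "body": {
  "targets": [
    [-0.6,0,0.4,0],
    [-1.2,0,0.8,0],
    [-1.8,0,1.2,0],
    [-2.4,0,1.5,0]
  ]
}}

```text
t: 15.58
position: [0.6122, 0.1818, 0.1048]
tool_rot: [3.142, -0.0, 0.105]
wrist_force: [0.4, -0.5, 0.0]
gripper_width: -0.003
```

Call:
{"method": "jog_arm", "body": {
  "targets": [
    [-0.6,0,0.4,0],
    [-1.2,0,0.8,0],
    [-1.8,0,1.2,0],
    [-2.4,0,1.5,0]
  ]
}}

```text
t: 16.08
position: [0.6099, 0.1816, 0.1034]
tool_rot: [-3.142, -0.0, 0.105]
wrist_force: [1.3, 0.2, 0.2]
gripper_width: -0.004
```

```bash
cat > m.py <<'E'
from h import *
c=eyes.read_camera("top");P=cleat(c)[4]
for lo,hi in((-70,-55),(-55,-40),(-40,-25),(-25,-10)):
    q=P[(P[:,1]>lo)&(P[:,1]<hi)];print(lo,q[q[:,0]<8][:,0].mean().round(1),q[q[:,0]>8][:,0].mean().round(1))
q=P[(P[:,0]>-15)&(P[:,0]<25)&(P[:,1]<-40)];print(q[:,1].mean())
s=r.get_state();print(s["position"],s["wrist_force"],s["wrist_torque"])
E
python3 m.py; python3 look.py pics/crop8.png
```

```text
-70 -28.7 29.7
-55 -28.2 29.1
-40 -27.2 30.4
-25 -26.5 36.7
-74.46985860696478
[0.60988205 0.18160784 0.10332503] [ 0.94811249 -0.01801027 -0.10176448] [ 0.08534045 -0.17029575 -0.00939552]
16.125 [0.6099 0.1816 0.1033] [-3.142 -0.     0.105] [ 0.9 -0.  -0.1] [ 0.09 -0.17 -0.01] 0.0022042282547709933
```

View pics/crop8.png

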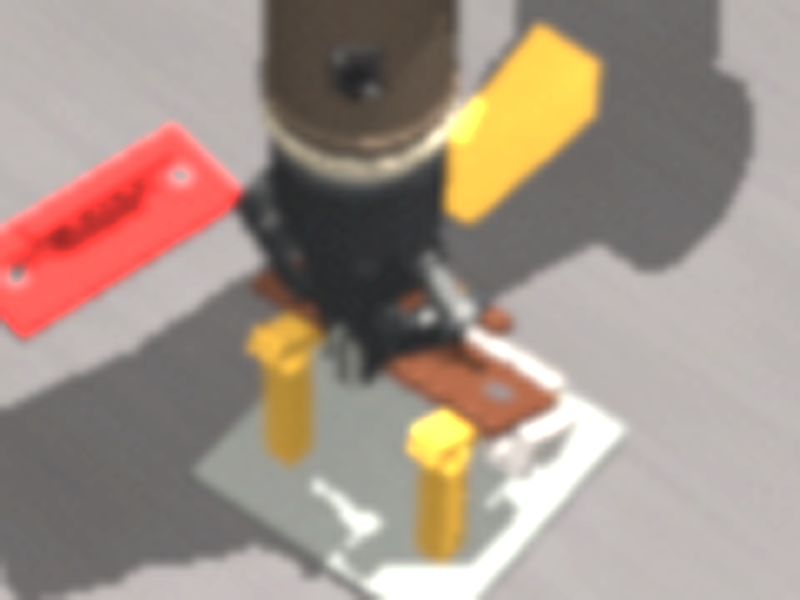

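The cleat has slid about 3 mm towards the bar and is slightly askew, with its -y end ahead. Pressing at the middle should square it against the bar, so I continue slowly.

Call:
{"method": "jog_arm", "body": {
  "targets": [
    [-0.4,0,0.3,0],
    [-0.8,0,0.5,0],
    [-1.2,0,0.75,0],
    [-1.2,0,0.75,0]
  ]
}}

```text
t: 16.68
position: [0.6094, 0.1819, 0.103]
tool_rot: [-3.141, -0.002, 0.106]
wrist_force: [3.7, 2.1, 2.9]
gripper_width: 0.004
```

Call:
{"method": "jog_arm", "body": {
  "targets": [
    [-0.3,0,0.2,0],
    [-0.6,0,0.4,0],
    [-0.9,0,0.55,0],
    [-0.9,0,0.55,0]
  ]
}}

```text
t: 17.18
position: [0.6093, 0.1819, 0.103]
tool_rot: [-3.141, -0.004, 0.106]
wrist_force: [6.5, 3.5, 5.4]
gripper_width: 0.0
```

```bash
python3 m.py
```

```text
-70 -27.8 29.0
-55 -28.2 29.1
-40 -27.2 30.0
-25 -27.0 44.0
-74.29840881990411
[0.60930811 0.18191649 0.10298349] [6.0009725  2.76814313 5.58683888] [ 0.59825358 -1.27404117 -0.02120173]
```

Call:
{"method": "jog_arm", "body": {
  "targets": [
    [-0.4,0,0.25,0],
    [-0.8,0,0.5,0],
    [-1.1,0,0.7,0],
    [-1.4,0,0.85,0],
    [-1.4,0,0.85,0]
  ]
}}

```text
t: 17.85
position: [0.6093, 0.1819, 0.103]
tool_rot: [-3.141, -0.007, 0.106]
wrist_force: [8.9, 3.3, 7.0]
gripper_width: -0.0
```

Call:
{"method": "jog_arm", "body": {
  "targets": [
    [-0.6,0,0.4,0],
    [-1.2,0,0.75,0],
    [-1.8,0,1.1,0],
    [-2.4,0,1.5,0],
    [-2.4,0,1.5,0]
  ]
}}

```text
t: 18.48
position: [0.6092, 0.1819, 0.1029]
tool_rot: [-3.141, -0.011, 0.106]
wrist_force: [13.0, 3.8, 11.9]
gripper_width: -0.004
```

Call:
{"method": "jog_arm", "body": {
  "targets": [
    [-0.5,0,0.3,0],
    [-0.9,0,0.5,0],
    [-0.9,0,0.5,0],
    [-0.9,0,0.5,0],
    [-0.9,0,0.5,0]
  ]
}}

```text
t: 19.1
position: [0.6091, 0.1819, 0.1029]
tool_rot: [-3.14, -0.013, 0.106]
wrist_force: [14.4, 3.1, 13.1]
gripper_width: -0.001
```

```bash
python3 m.py
```

```text
-70 -27.3 29.0
-55 -28.2 29.1
-40 -27.2 28.7
-25 -27.0 51.8
-74.29840881990411
[0.60913284 0.1818972  0.10288376] [13.99379336  4.94036061 13.64090922] [ 9.38764507e-01 -3.01374039e+00  4.40853405e-04]
```

The cleat was pressed against the foot bar at about 19 N along the slope for about 0.6 s without moving. Next I ease off, lift, turn and go round to the -y end.

Call:
{"method": "jog_arm", "body": {
  "targets": [
    [5,0,-3,0],
    [12,0,-8,0],
    [14,0,-25,0],
    [14,0,-45,0],
    [14,0,-60,0]
  ]
}}

```text
t: 19.77
position: [0.6171, 0.1821, 0.161]
tool_rot: [-3.141, -0.001, 0.105]
wrist_force: [-0.3, -0.3, -0.6]
gripper_width: 0.001
```

Call:
{"method": "jog_arm", "body": {
  "targets": [
    [-8,18,0,-10],
    [-16,36,0,-20],
    [-24,54,0,-30],
    [-32,72,0,-40],
    [-39,90,0,-50]
  ]
}}

```text
t: 20.4
position: [0.5873, 0.088, 0.1601]
tool_rot: [3.141, -0.001, 0.983]
wrist_force: [-0.1, -0.4, 0.1]
gripper_width: -0.001
```

Call:
{"method": "jog_arm", "body": {
  "targets": [
    [0,0,0,-10],
    [0,0,0,-20],
    [0,0,0,-30],
    [0,0,0,-40],
    [0,0,0,-40]
  ]
}}

```text
t: 21.02
position: [0.5876, 0.0884, 0.16]
tool_rot: [3.141, -0.001, 1.674]
wrist_force: [0.1, 0.1, -0.6]
gripper_width: 0.002
```

```bash
cat >> m.py <<'E'
p=s["position"]-OJ; print("jig s,y,z",(np.cos(J)*p[0]+np.sin(J)*p[1])*1e3,(-np.sin(J)*p[0]+np.cos(J)*p[1])*1e3,s["position"][2]*1e3,np.degrees(s["tool_rot"]))
E
python3 m.py
```

```text
-70 -80.0 67.7
-55 -78.8 68.7
-40 -77.8 69.7
-25 -76.7 70.6
-91.58549185611439
[0.58765201 0.08843208 0.15984835] [ 2.03579972  0.25610226 -0.09225486] [-0.00634761  0.03038357 -0.02201778]
jig s,y,z 1.9926507519626313 -95.84576485304605 159.84834536575585 [ 1.79964093e+02 -2.78121644e-02  9.57864070e+01]
```

Call:
{"method": "jog_arm", "body": {
  "targets": [
    [0,-2,25,0],
    [0,-2,50,0],
    [0,-2,70,0],
    [0,-2,80,0],
    [3,-2,80,0]
  ]
}}

```text
t: 21.7
position: [0.5851, 0.0912, 0.0787]
tool_rot: [-3.141, 0.001, 1.675]
wrist_force: [-0.7, 0.0, -0.8]
gripper_width: 0.001
```

Call:
{"method": "jog_arm", "body": {
  "targets": [
    [1.2,0,0,0],
    [2.4,0,0,0],
    [3.6,0,0,0],
    [4.8,0,0,0],
    [5.5,0,0,0]
  ]
}}

```text
t: 22.32
position: [0.5847, 0.097, 0.0792]
tool_rot: [3.141, -0.0, 1.676]
wrist_force: [-0.5, 0.4, 0.2]
gripper_width: -0.002
```

Call:
{"method": "jog_arm", "body": {
  "targets": [
    [0.8,0,0,0],
    [1.6,0,0,0],
    [2.4,0,0,0],
    [3.2,0,0,0],
    [4,0,0,0]
  ]
}}

```text
t: 22.95
position: [0.5844, 0.1002, 0.0791]
tool_rot: [3.142, 0.001, 1.675]
wrist_force: [0.1, -5.2, 0.9]
gripper_width: -0.003
```

Call:
{"method": "jog_arm", "body": {
  "targets": [
    [0.8,0,0,0],
    [1.6,0,0,0],
    [2.4,0,0,0],
    [3.2,0,0,0],
    [3.2,0,0,0]
  ]
}}

```text
t: 23.58
position: [0.584, 0.1036, 0.0792]
tool_rot: [3.141, 0.001, 1.676]
wrist_force: [0.5, -6.0, -0.1]
gripper_width: 0.001
```

Sliding at about 6 N. I keep creeping towards the stop.

Call:
{"method": "jog_arm", "body": {
  "targets": [
    [0.6,0,0,0],
    [1.2,0,0,0],
    [1.8,0,0,0],
    [2.4,0,0,0],
    [2.4,0,0,0]
  ]
}}

```text
t: 24.2
position: [0.584, 0.1037, 0.0792]
tool_rot: [3.141, 0.003, 1.674]
wrist_force: [1.2, -11.5, 0.1]
gripper_width: 0.001
```

```bash
python3 m.py
```

```text
-70 -70.7 67.7
-55 -78.8 68.7
-40 -77.8 69.7
-25 -76.7 70.6
-90.38098276253093
[0.58398837 0.10372828 0.07917318] [  0.95956048 -10.89793208  -0.1879107 ] [-2.46875726 -0.26485277  0.00786342]
jig s,y,z -0.12549329722097957 -80.26021635357958 79.17317656086601 [1.79986348e+02 1.70636780e-01 9.59153110e+01]
```

It has stopped with the tip at about y = -70, which matches touching the end stop. I press up to about 18 N and hold.

Call:
{"method": "jog_arm", "body": {
  "targets": [
    [0.6,0,0,0],
    [1.2,0,0,0],
    [1.8,0,0,0],
    [2.4,0,0,0],
    [3,0,0,0]
  ]
}}

```text
t: 24.88
position: [0.584, 0.1038, 0.0792]
tool_rot: [3.141, 0.006, 1.672]
wrist_force: [2.2, -18.9, -0.6]
gripper_width: 0.002
```

Call:
{"method": "jog_arm", "body": {
  "targets": [
    [0.2,0,0,0],
    [0.2,0,0,0],
    [0.2,0,0,0],
    [0.2,0,0,0]
  ]
}}

```text
t: 25.38
position: [0.5839, 0.1038, 0.0792]
tool_rot: [3.141, 0.006, 1.672]
wrist_force: [2.5, -18.7, 0.2]
gripper_width: -0.001
```

Pressed at 18.8 N for over 0.5 s. I back off slowly and rise, then check with one picture.

Call:
{"method": "jog_arm", "body": {
  "targets": [
    [-3,0,0,0],
    [-7,0,0,0],
    [-14,0,0,0],
    [-25,0,0,0],
    [-35,0,-10,0]
  ]
}}

```text
t: 26.0
position: [0.5865, 0.0743, 0.089]
tool_rot: [-3.14, -0.0, 1.676]
wrist_force: [-0.1, -0.9, -0.2]
gripper_width: -0.001
```

Call:
{"method": "jog_arm", "body": {
  "targets": [
    [-30,0,-50,0],
    [-60,-30,-100,0],
    [-100,-70,-110,0],
    [-140,-110,-110,0],
    [-180,-150,-110,0]
  ]
}}

```text
t: 26.62
position: [0.4557, -0.1217, 0.2001]
tool_rot: [3.14, -0.001, 1.675]
wrist_force: [0.4, -0.7, 1.1]
gripper_width: 0.002
```

```bash
sed -i 's/m=((H<18)/m=(V<255)\&((H<18)/' h.py; python3 - <<'E'
from h import *
c=eyes.read_camera("top");x,y,wh,a,P=cleat(c);print(x,y,wh,a,P.min(0),P.max(0))
im=c["pixels"];u,v=proj(c,OJ)[0].astype(int)
o=cv2.resize(im[v-45:v+45,u-60:u+60],(400,300),interpolation=cv2.INTER_CUBIC)
c=eyes.read_camera("scene");im=c["pixels"];u,v=proj(c,OJ)[0].astype(int)
o=np.hstack([o,cv2.resize(im[v-45:v+45,u-60:u+60],(400,300),interpolation=cv2.INTER_CUBIC)])
cv2.imwrite("pics/crop9.png",o);print(r.get_state()["t"])
E
```

```text
1.1582660675048828 -0.25617218017578125 (140.7366180419922, 60.722740173339844) 89.8057861328125 [-29.42495098 -70.62258783   8.        ] [31.62696647 70.02765496  8.        ]
26.725
```

View pics/crop9.png

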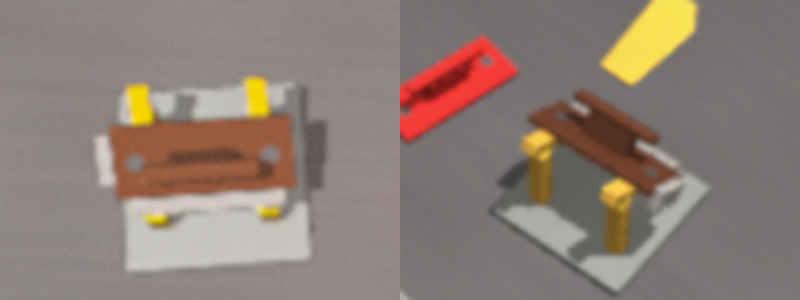

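The picture shows the cleat flat on both rails and parallel to the foot bar, with no yellow gap showing. It also touches the end stop (left, ~(105,160)). Measured offset is (1.2, -0.3) mm and 0.2°. I hand the job in.

```bash
python3 -c "
from plant import job
print(job.finish_job())"
```

```text
the job is handed in; nothing more can be done
None
```

The long cleat is on the weld rest with its horns up, let go and snug against both the foot bar and the end stop. I handed the job in at about 26.7 s; it gives no verdict.

- **Placing:** The arm could not tilt its tool. I set the cleat's far edge on the rails and let it turn flat by opening the grip in small steps.
- **Foot bar:** I pressed with the shut fingers to about 19 N along the slope for about 0.6 s, and the cleat did not move.
- **End stop:** After easing off the foot bar, I pressed along it to about 19 N for about 0.5 s.
- **Last checks:** The top camera put the cleat 1.2 mm up the slope and 0.3 mm short of the end stop, 0.2° off parallel. The 1.2 mm is within the 2 mm calibration, and no gap to the foot bar could be seen. It had gone about 3° askew on the way down, but pressing squared it up.
- **Not checked:** I did not re-measure the other things on the table; the wrist force gave no sign of touching them.

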